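Put away the water-bath kit

TASK

Put the water-bath kit away. Thread the coloured flask weight rings that are lying about down the post of the steel stand one after another, the largest first and each next smaller one after it, every ring fully home and flat (there may be three or four rings). Also set the conical flasks (also three or four) upright on the low white shelf, in one unbroken straight row along the middle of the shelf, side by side with less than 2 cm between neighbours, and leave the wash bottle and the timer where they are.

Things in the scene. Friction and masses are not known exactly. Their poses are not given: they have to be found in the camera images.
- ring_red: largest: coated flat weight ring, red, 64 mm outside diameter, 25 mm bore, 15 mm thick, about 260 g; origin at the centre of its underside, z up through the bore. It may be absent (then no pose is given)
- ring_yellow: second largest: coated flat weight ring, yellow, 57 mm outside diameter, 25 mm bore, 15 mm thick, about 200 g; origin at the centre of its underside, z up through the bore. It may be absent (then no pose is given)
- ring_green: third largest: coated flat weight ring, green, 50 mm outside diameter, 25 mm bore, 15 mm thick, about 150 g; origin at the centre of its underside, z up through the bore. It may be absent (then no pose is given)
- ring_blue: smallest: coated flat weight ring, blue, 43 mm outside diameter, 25 mm bore, 15 mm thick, about 100 g; origin at the centre of its underside, z up through the bore. It may be absent (then no pose is given)
- stand: fixed ring stand: round dark steel foot, 90 mm diameter and 10 mm thick, with a bright steel post 20 mm in diameter standing at its centre; origin at the centre of the foot's underside on the worktop, z up. Rings fall freely down the post (2.5 mm of play all round)
- post_foot (a point): point on the stand's axis at the top face of the foot, 10 mm above the worktop, where the first ring comes to rest; z up along the post
- post_tip (a point): top of the post, 76 mm above the worktop; the tip tapers over its last 8 mm
- flask_clear_a: empty clear glass conical flask, base 72 mm diameter, 117 mm tall, cylindrical neck 29 mm in diameter from 87 mm to 117 mm above the base; 0.11 kg; origin at the centre of its underside, z up. Best held by the neck. It may be absent
- flask_clear_b: a second empty clear conical flask of the same shape and size (base 72 mm diameter, 117 mm tall, neck 29 mm in diameter from 87 to 117 mm above the base; 0.11 kg; origin at the centre of its underside, z up). It may be absent
- flask_pink: the same conical flask with pink contents: base 72 mm diameter, 117 mm tall, neck 29 mm in diameter from 87 to 117 mm above the base; 0.11 kg; origin at the centre of its underside, z up. It may be absent
- flask_stoppered: smaller conical flask closed with a fixed brown-red stopper: base 64 mm diameter, neck 28 mm in diameter from 82 to 111 mm above the base, stopper 26 mm in diameter up to 121 mm; 0.09 kg; origin at the centre of its underside, z up. It may be absent
- shelf: fixed low white shelf, board 100 mm deep (its x) by 370 mm long (its y), its top 30 mm above the worktop, on two grey feet; a thin steel back rail runs along y at x = +46 mm, up to 49 mm above the worktop; origin on the worktop under its centre
- shelf_mid (a point): centre of the shelf's top face, 30 mm above the worktop; x towards the back rail, y along the shelf, z up
- wash_bottle_b: bystander: wash bottle with a blue cap and bent spout, 67x93x178 mm; origin at the centre of its underside
- timer: bystander: white bench timer, 58x64x18 mm; origin at the centre of its underside
Things that resemble listed ones, but are neither listed nor needed, are in the scene too. What is shaped like the flask_clear_b but green is not meant.

How it is judged:
By the outcome, as a careful person would: the job done as asked, in the order asked, and still so for the second after the job is handed in, with the robot touching nothing.
Of ring_red, ring_yellow, ring_green, ring_blue only 3 to 4 are there at a start; the rules pass over those that are not, and their reading is None.
Of flask_clear_a, flask_clear_b, flask_pink, flask_stoppered only 3 to 4 are there at a start; the rules pass over those that are not, and their reading is None.
At some moment in a run one of ring_red, ring_yellow, ring_green, ring_blue may be knocked a few centimetres aside while the robot is not near it.
Once in a run the grip may slacken for a moment while it holds something.
It also fails if it takes over 210 s, if anything falls off the work surface, if the arm or the gripper's body presses on something with over 40 N, if the wrist force passes 120 N, or if a joint passes its speed limit or range.

ROBOT

A 6-joint arm with a two-finger parallel gripper is mounted at the origin on a cart in front of the work surface, level with it; the furniture and walls round the work are solid. World frame = base frame: x ahead of the robot, y to its left, z up, the work surface at z = 0. Lengths are in m, angles in degrees, forces in N, time in s.
With the tool pointing down it reaches from about 0.275 to 0.825 m from the base axis. Payload 5.2 kg.
Tool frame: the origin (TCP) lies at the very end of the fingers, on their centre line; the grasp point (between the pads) lies 19 mm behind it (robot.grip_depth is the z of the grasp point in the tool frame, in m); z points along the fingers, y is the line along which they close (so a half turn about z gives the same grasp; the last joint's range is limited). The gripper opens to 93 mm and grips with 3 to 60 N. Pads are 15 mm wide; open, the fingers measure 128 mm over their backs; the gripper's body (75 mm by 188 mm) begins 65 mm behind the grasp point.
Start: joints at [58.109, 14.817, 87.949, -0, 77.235, -11.62], TCP at [0.191, 0.516, 0.219] pointing down, gripper open.
Joint ranges: [-179.93, 179.93], [-52.35, 119.4], [10.71, 147.94], [-69.91, 249.91], [12.55, 155.21], [-178.61, 178.61]. Speed limits (degrees/s): [147.25, 147.25, 180, 180, 180, 180].

INTERFACE

Orientations are given as a 3x3 rotation matrix whose columns are the frame's x, y, z axes.
In Python, from bench import readout, vision, job, cut_out, robot gives the robot as it stands. The module is installed in compiled form; this text tells all that it offers.
- The arm moves only by the tool arm_command, never from a script. Its argument "rows" is one flat list of numbers, 6 for each row, row after row: the shift along the world's x, y, z in m, then the turn, a rotation vector about the world's x, y, z in degrees. A call has 1 to 20 rows; each row shifts and turns the commanded pose from where the row before left it; what a row does not reach is not made up. A row lasts 1/8 s, in which the tool goes at most 62.5 mm and 10.7 degrees, less where a joint would pass 70% of its speed; a pose out of reach is approached as far as the arm can. A call is refused whole if a number of a shift passes 0.0625 or a number of a turn 10.7, either way. A call with a gripper value outside its range is refused whole. "gripper" is the opening, from 0 (shut) to 1 (fully open), set as the call begins (left out, the last holds). The fingers move at their own pace and stop on an object; "newtons" is the grip in N (left out, the last holds). Time passes only in rows, so rows that do not move let the fingers close. It gives the time, the measured TCP pose, the force, the opening and the grip force at its end, in the units of the state.
- readout.observe(): the state, without advancing time (a new reading comes with each control period).
- vision.get_image(name): name is "side" or "top"; returns a dict with "color" (400x640x3 uint8, blue, green, red), "K" (3x3 intrinsics, pixels), "R" (3x3) and "t" (3): a world point X has camera coordinates R X + t. Camera axes: x right, y down, z forward; pixel columns grow to the right and rows downward; lengths in m; the calibration is good to about 2 mm. A picture is of the moment at which its call begins. There is no depth.
- job.finish_job(): hands the job in; it is judged then, once.
Trained networks look in a picture, given as the dict that the camera call returned (one of the last four; its "shot" number tells which), for a name from the list of things; names that differ only in an ending like _2 or _b are one class to them, and where a whole thing is asked for, a point or a joint stands for the part that bears it (a point fixed in the world has none). Each returns a list of dicts, best first, with "p" (0 to 1); they miss things now and then, are a little off and sometimes report something else, mostly with a low value. They report only what shows in the picture. A call takes as long as a camera call. They do not tell look-alikes from the thing itself.
- cut_out(query, picture): "mask" (400x640 bool, what is visible of it) and "rect" ([left, top, right, bottom] in pixels, round what is visible of it).
The state is a dict: "t": time; "qpos": joint angles; "dq": joint speeds; "joint_torque": joint torques, N m; "position": TCP position; "tcp_rot": TCP orientation; "force": force on the tool from outside, world axes, zero at the start; "torque": the same for the moment, N m; "finger_gap": opening from 0.0 (shut) to 1.0 (fully open); "gripper_force": force on a finger pad.
Only numpy, scipy, OpenCV 4.12 (cv2) and the standard library are available. Lean on these libraries where they do the work, as an engineer would, in place of code of your own. Each camera call takes 0.05 s, during which the arm holds its last target. There are 200 camera calls.

## Working session

There is one attempt and no reset: what is moved stays moved. The work goes in short steps, Python scripts to look and compute and a tool call to move; the robot and the scene stay as the last step left them, time stands still between calls to the robot, and variables do not carry over. Pictures are saved under pics/ and viewed, at most 14 in all, crops included, and the job is handed in when it is done.

Besides the shell and the picture viewer there is one more tool, called after "Call:" as name(argument=value, ...) on one line, values as JSON. arm_command: Moves the arm, as the interface text tells. Its arguments: {"type":"object","properties":{"rows":{"type":"array"},"gripper":{"type":"number"},"newtons":{"type":"number"}},"required":["rows"]}

```bash
mkdir -p pics
cat > h.py <<'E'
import numpy as np, cv2
from bench import readout, vision, job, cut_out, robot
def ray(p,u,v):
    d=np.linalg.inv(p["K"])@[u,v,1]; d=p["R"].T@d; c=-p["R"].T@p["t"]; return c,d
def at(p,u,v,z):
    c,d=ray(p,u,v); return (c+d*(z-c[2])/d[2])
def pix(p,X):
    q=p["K"]@(p["R"]@np.array(X)+p["t"]); return q[:2]/q[2]
E
python3 - <<'E'
from h import *
s=readout.observe(); print(s["t"],s["position"],s["finger_gap"])
for n in("top","side"):
    p=vision.get_image(n); cv2.imwrite(f"pics/{n}0.png",p["color"])
    print(n,-p["R"].T@p["t"],p["R"][2],at(p,320,200,0))
    for q in "ring_red ring_yellow ring_green ring_blue stand flask_clear_a flask_pink flask_stoppered shelf wash_bottle_b timer".split():
        for r in cut_out(q,p)[:4]:
            if r["p"]>.2: print(q,round(r["p"],2),np.round(r["rect"]).astype(int).tolist())
E
```

```text
0.0 [0.19025674 0.51545763 0.21782133] 1.0041638798464714
top [ 0.50095342 -0.08561679  1.12387384] [ 0.08707787 -0.00570128 -0.99618519] [ 0.57975052 -0.09878632  0.        ]
ring_red 0.6 [268, 209, 297, 239]
ring_yellow 0.88 [388, 244, 418, 274]
ring_green 0.53 [353, 243, 375, 269]
ring_green 0.33 [237, 244, 265, 274]
ring_blue 0.6 [317, 251, 333, 272]
stand 0.86 [384, 204, 425, 240]
flask_clear_a 0.92 [310, 204, 342, 233]
flask_clear_a 0.64 [194, 153, 227, 182]
flask_pink 0.74 [238, 244, 263, 273]
flask_pink 0.65 [349, 201, 379, 231]
flask_stoppered 0.72 [350, 201, 376, 231]
flask_stoppered 0.35 [353, 245, 375, 270]
shelf 0.84 [240, 143, 402, 192]
shelf 0.7 [271, 208, 298, 236]
wash_bottle_b 0.55 [397, 98, 424, 135]
timer 0.57 [326, 105, 356, 133]
side [ 0.11183885 -0.81766024  0.52222648] [ 0.49273688  0.74304976 -0.45286578] [0.67118612 0.03299633 0.        ]
ring_red 0.61 [312, 206, 344, 272]
ring_red 0.6 [257, 210, 289, 229]
ring_red 0.44 [201, 170, 235, 228]
ring_red 0.37 [269, 269, 298, 293]
ring_yellow 0.61 [290, 301, 327, 330]
ring_green 0.62 [270, 270, 299, 293]
ring_blue 0.73 [241, 250, 265, 266]
stand 0.92 [328, 257, 381, 313]
flask_clear_a 0.85 [275, 138, 306, 190]
flask_pink 0.73 [201, 168, 232, 227]
flask_pink 0.64 [269, 267, 296, 293]
flask_stoppered 0.87 [312, 205, 345, 273]
flask_stoppered 0.59 [329, 258, 381, 313]
shelf 0.67 [286, 171, 429, 269]
wash_bottle_b 0.77 [440, 176, 479, 263]
wash_bottle_b 0.69 [245, 252, 264, 267]
wash_bottle_b 0.21 [258, 213, 289, 229]
timer 0.57 [388, 207, 425, 223]
```

View pics/top0.png

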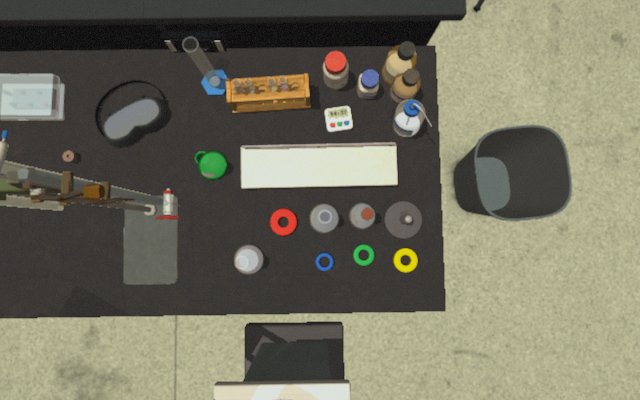

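View pics/side0.png

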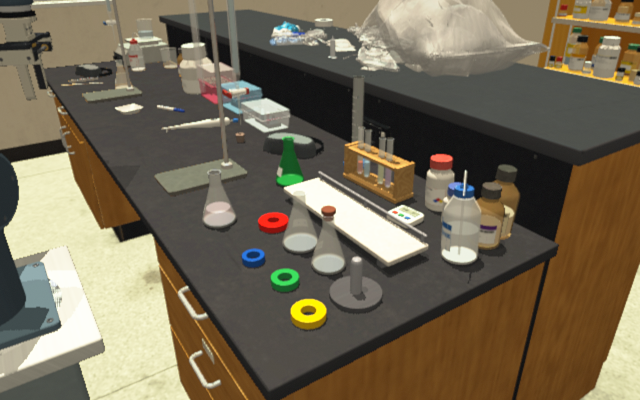

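```bash
cat >> h.py <<'E'
HS=dict(red=((0,10),(170,180)),yellow=((22,35),),green=((50,85),),blue=((100,125),))
def rings(p,lo=(0.25,-0.5),hi=(0.62,0.25),z=0.015):
    hsv=cv2.cvtColor(p["color"],cv2.COLOR_BGR2HSV); out={}
    for c,rs in HS.items():
        m=np.zeros(hsv.shape[:2],np.uint8)
        for a,b in rs: m|=cv2.inRange(hsv,(a,130,70),(b,255,255))
        m=cv2.morphologyEx(m,cv2.MORPH_CLOSE,np.ones((3,3)))
        cs,_=cv2.findContours(m,cv2.RETR_EXTERNAL,cv2.CHAIN_APPROX_NONE); L=[]
        for k in cs:
            if cv2.contourArea(k)<60: continue
            (u,v),(w,h),_=cv2.minAreaRect(k); X=at(p,u,v,z)
            L.append((round(u,1),round(v,1),round(w,1),round(h,1),np.round(X[:2],4).tolist()))
        out[c]=L
    return out
E
python3 - <<'E'
from h import *
print(robot.grip_depth)
p=vision.get_image("top")
for X in([0,0,0],[.19,.515,.22],[.3,.5,0]): print(X,pix(p,X))
for c,L in rings(p).items(): print(c,L)
I=p["color"]; cv2.imwrite("pics/t1.png",cv2.resize(I[130:290,185:435],None,fx=3.2,fy=3.2,interpolation=cv2.INTER_CUBIC))
q=vision.get_image("side")
cv2.imwrite("pics/s1.png",cv2.resize(q["color"][120:340,150:450],None,fx=2.6,fy=2.6,interpolation=cv2.INTER_CUBIC))
for X in([.19,.515,.22],): print(X,pix(q,X))
for c,L in rings(q).items(): print(c,L)
E
```

```text
-0.0188
[0, 0, 0] [280.83581544 451.99538725]
[0.19, 0.515, 0.22] [ -5.39104616 405.28841295]
[0.3, 0.5, 0] [ 67.0572399  322.31970503]
red [(367.0, 213.5, 9.0, 10.0, [0.545, -0.2096]), (282.5, 221.5, 27.0, 27.0, [0.5289, -0.0091]), (335.0, 61.5, 20.0, 23.0, [0.917, -0.1403])]
yellow [(405.0, 260.0, 24.0, 24.0, [0.4344, -0.2965])]
green [(363.3, 254.6, 21.0, 20.6, [0.4484, -0.1986]), (210.5, 165.0, 28.0, 31.0, [0.6663, 0.1619])]
blue [(324.0, 261.5, 17.0, 18.0, [0.4337, -0.1058]), (411.0, 107.5, 14.0, 15.0, [0.8001, -0.3223]), (213.5, 82.0, 24.0, 25.0, [0.8696, 0.1557])]
[0.19, 0.515, 0.22] [37.7513057  92.60146579]
red [(273.0, 222.5, 21.0, 30.0, [0.518, -0.022]), (328.0, 210.5, 9.0, 12.0, [0.6419, -0.0428]), (441.0, 161.0, 16.0, 22.0, [1.0476, 0.0173]), (211.2, 93.7, 17.4, 14.6, [0.8059, 1.0094])]
yellow [(308.0, 313.5, 29.0, 36.0, [0.4259, -0.3038])]
green [(284.5, 280.0, 22.0, 27.0, [0.4388, -0.2079]), (285.0, 161.4, 46.8, 27.1, [0.7024, 0.2493])]
blue [(253.0, 257.0, 18.0, 22.0, [0.4258, -0.114]), (464.2, 190.4, 19.6, 14.5, [0.9616, -0.14])]
```

View pics/t1.png

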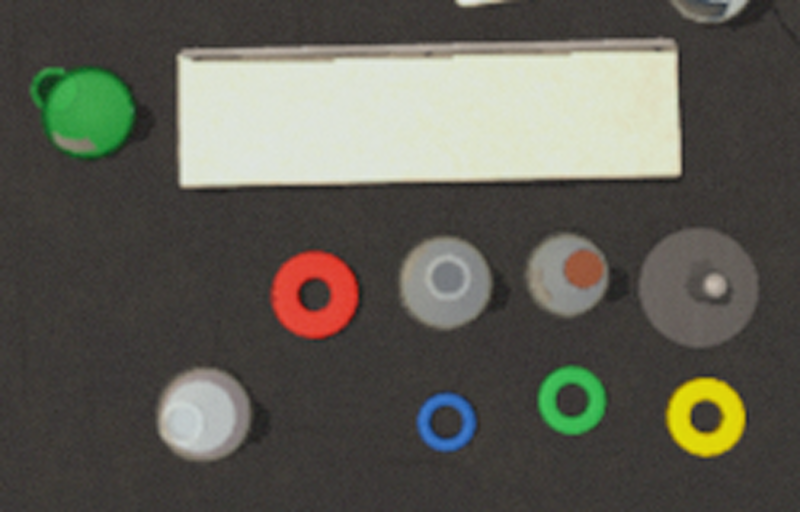

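View pics/s1.png

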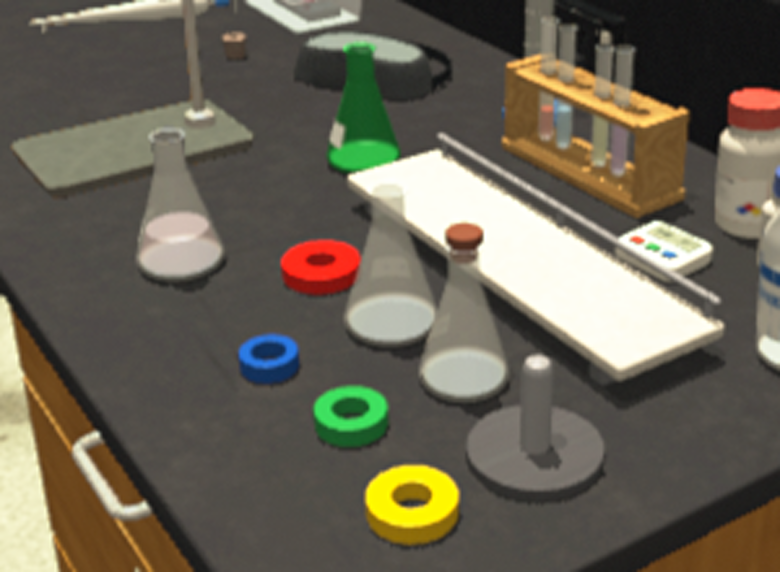

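```bash
cat >> h.py <<'E'
def tri(a,ua,b,ub):
    c1,d1=ray(a,*ua);c2,d2=ray(b,*ub)
    d1/=np.linalg.norm(d1);d2/=np.linalg.norm(d2)
    s=np.linalg.lstsq(np.c_[d1,-d2],c2-c1,rcond=None)[0]
    A,B=c1+s[0]*d1,c2+s[1]*d2
    return (A+B)/2,np.linalg.norm(A-B)
E
python3 - <<'E'
from h import *
s=readout.observe(); print(np.round(s["tcp_rot"],3).tolist(), s["force"])
p=vision.get_image("top");q=vision.get_image("side")
T=lambda u,v:((u+.5)/3.2-.5+185,(v+.5)/3.2-.5+130); S=lambda u,v:((u+.5)/2.6-.5+150,(v+.5)/2.6-.5+120)
for n,a,b,z in(("pink",(184,422),(168,137),.117),("clear",(449,277),(388,192),.117),("stop",(584,269),(464,232),.121),("tip",(714,285),(538,360),.076)):
    X,e=tri(p,T(*a),q,S(*b)); print(n,np.round(X,4),round(e,4),"top@z",np.round(at(p,*T(*a),z),4),"side@z",np.round(at(q,*S(*b),z),4))
print("foot",at(p,*T(699,287),.008), at(q,*S(536,450),.010))
hsv=cv2.cvtColor(p["color"],cv2.COLOR_BGR2HSV)
m=((p["color"].min(2)>150)).astype(np.uint8)[135:195,235:405]
cs,_=cv2.findContours(m,0,1);k=max(cs,key=cv2.contourArea)
bx=cv2.boxPoints(cv2.minAreaRect(k))+[235,135]
for c in bx: print(np.round(c,1),np.round(at(p,*c,.03),4))
print("mid",at(p,*bx.mean(0),.03))
for c,L in rings(p,z=.0075).items(): print(c,[l[4] for l in L])
for u,v in((347,180),(435,158),(722,325),(612,374)): print("side shelf",at(q,*S(u,v),.03))
E
```

```text
[[-0.938, 0.346, 0.0], [0.346, 0.938, -0.0], [-0.0, -0.0, -1.0]] [-0.38301513  0.26445791  0.29332706]
pink [0.4404 0.0719 0.1135] 0.0038 top@z [0.4424 0.0706 0.117 ] side@z [0.4361 0.0655 0.117 ]
clear [ 0.5347 -0.1066  0.1124] 0.0042 top@z [ 0.5364 -0.1076  0.117 ] side@z [ 0.528  -0.1138  0.117 ]
stop [ 0.5388 -0.1974  0.1187] 0.0038 top@z [ 0.5403 -0.1981  0.121 ] side@z [ 0.5346 -0.2001  0.121 ]
tip [ 0.5285 -0.2935  0.074 ] 0.0029 top@z [ 0.5296 -0.294   0.076 ] side@z [ 0.5252 -0.2954  0.076 ]
foot [ 0.53013974 -0.29624338  0.008     ] [ 0.52297707 -0.29920718  0.01      ]
[240.7 147. ] [0.706  0.0874 0.03  ]
[396.7 145.7] [ 0.704  -0.2823  0.03  ]
[397.  185.9] [ 0.6083 -0.2802  0.03  ]
[241.  187.2] [0.6105 0.0867 0.03  ]
mid [ 0.65704047 -0.09693452  0.03      ]
red [[0.5453, -0.2105], [0.5291, -0.0086], [0.9198, -0.1407]]
yellow [[0.4339, -0.2979]]
green [[0.4481, -0.1994], [0.6674, 0.1636]]
blue [[0.4332, -0.106], [0.8016, -0.3254], [0.8721, 0.1574]]
side shelf [0.59984091 0.0780435  0.03      ]
side shelf [0.68930143 0.072953   0.03      ]
side shelf [ 0.70372414 -0.27967012  0.03      ]
side shelf [ 0.59884994 -0.28274959  0.03      ]
```

Call:
arm_command(rows=[0.025,-0.0445,0,0,0,-6.98,0.025,-0.0445,0,0,0,-6.98,0.025,-0.0445,0,0,0,-6.98,0.025,-0.0445,0,0,0,-6.98,0.025,-0.0445,0,0,0,-6.98,0.025,-0.0445,0,0,0,-6.98,0.025,-0.0445,0,0,0,-6.98,0.025,-0.0445,0,0,0,-6.98,0.025,-0.0445,0,0,0,-6.98,0.025,-0.0445,0,0,0,-6.98,0,0,0,0,0,0,0,0,0,0,0,0], gripper=1, newtons=15)

```text
t: 2.9
position: [0.4401, 0.0712, 0.2185]
tcp_rot: [[0.001, 1.0, -0.001], [1.0, -0.001, 0.001], [0.001, -0.001, -1.0]]
force: [-0.0, -0.4, 0.8]
finger_gap: 1.003
gripper_force: 0.0
```

Call:
arm_command(rows=[0,0,-0.04,0,0,0,0,0,-0.04,0,0,0,0,0,-0.035,0,0,0,0,0,-0.018,0,0,0,0,0,0,0,0,0])

```text
t: 3.52
position: [0.4386, 0.0725, 0.0846]
tcp_rot: [[-0.002, 1.0, -0.003], [1.0, 0.002, 0.001], [0.001, -0.003, -1.0]]
force: [0.0, 0.0, -0.3]
finger_gap: 0.997
gripper_force: 0.0
```

Call:
arm_command(rows=[0,0,0,0,0,0,0,0,0,0,0,0,0,0,0,0,0,0,0,0,0,0,0,0,0,0,0,0,0,0,0,0,0,0,0,0], gripper=0, newtons=20)

```text
t: 4.28
position: [0.4405, 0.0709, 0.0856]
tcp_rot: [[0.001, 1.0, -0.0], [1.0, -0.001, 0.0], [0.0, -0.0, -1.0]]
force: [-0.7, -0.1, 0.7]
finger_gap: 0.405
gripper_force: 0.0
```

Call:
arm_command(rows=[0,0,0,0,0,0,0,0,0,0,0,0,0,0,0,0,0,0,0,0,0,0,0,0,0,0,0.02,0,0,0,0,0,0.03,0,0,0,0,0,0.035,0,0,0,0,0,0,0,0,0])

```text
t: 5.28
position: [0.4424, 0.0708, 0.1728]
tcp_rot: [[0.001, 1.0, 0.006], [1.0, -0.001, -0.0], [-0.0, 0.006, -1.0]]
force: [-0.4, -0.8, -1.8]
finger_gap: 0.308
gripper_force: 20.0
```

Run:
```python
from h import *
p=vision.get_image("top")
for c,L in rings(p,z=.0075).items(): print(c,[l[4] for l in L][:2])
q=vision.get_image("side"); cv2.imwrite("pics/s2.png",cv2.resize(q["color"][60:340,120:460],None,fx=2,fy=2))
```

```text
red [[0.5453, -0.2105], [0.5291, -0.0086]]
yellow [[0.4339, -0.2979]]
green [[0.4481, -0.1994], [0.6686, 0.1636]]
blue [[0.4332, -0.106], [0.8021, -0.3239]]
```

View pics/s2.png

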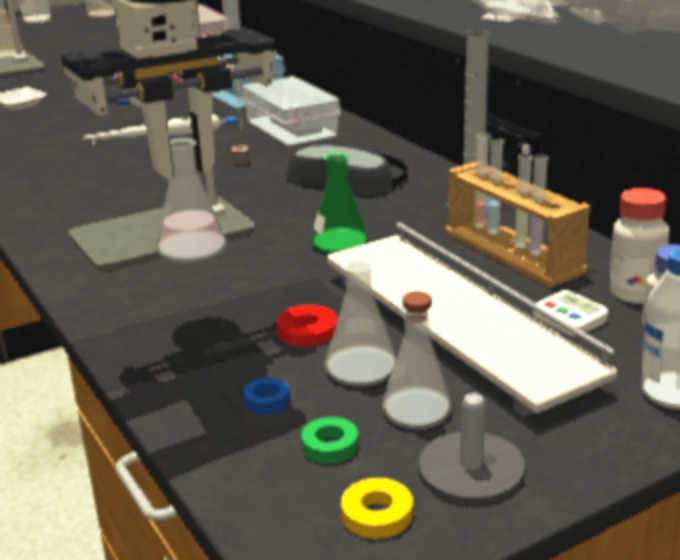

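Call:
arm_command(rows=[0.0215,-0.009,0,0,0,0,0.035,-0.014,0,0,0,0,0.035,-0.014,0,0,0,0,0.035,-0.014,0,0,0,0,0.035,-0.014,0,0,0,0,0.035,-0.014,0,0,0,0,0.0215,-0.009,0,0,0,0,0,0,0,0,0,0,0,0,0,0,0,0])

```text
t: 6.5
position: [0.6571, -0.0166, 0.1689]
tcp_rot: [[0.001, 1.0, -0.003], [1.0, -0.001, 0.001], [0.001, -0.003, -1.0]]
force: [0.1, 1.3, -0.9]
finger_gap: 0.307
gripper_force: 20.0
```

Call:
arm_command(rows=[0.0005,0,-0.025,0,0,0,0,0,-0.02,0,0,0,0,0,-0.006,0,0,0,0,0,-0.003,0,0,0,0,0,0,0,0,0,0,0,0,0,0,0])

```text
t: 7.25
position: [0.6595, -0.0171, 0.1175]
tcp_rot: [[0.001, 1.0, 0.001], [1.0, -0.001, -0.0], [-0.0, 0.001, -1.0]]
force: [0.7, -0.2, -0.1]
finger_gap: 0.308
gripper_force: 20.0
```

Run:
```python
from h import *
s=readout.observe();print(s["position"],s["force"])
q=vision.get_image("side"); cv2.imwrite("pics/s3.png",cv2.resize(q["color"][100:260,230:430],None,fx=3,fy=3))
s=readout.observe();print(s["position"],s["force"])
```

```text
[ 0.65947396 -0.01711369  0.11753515] [ 0.70738773 -0.15845903 -0.14569237]
[ 0.65943153 -0.01712261  0.11746045] [ 0.78298369  0.07619628 -1.23790357]
```

View pics/s3.png

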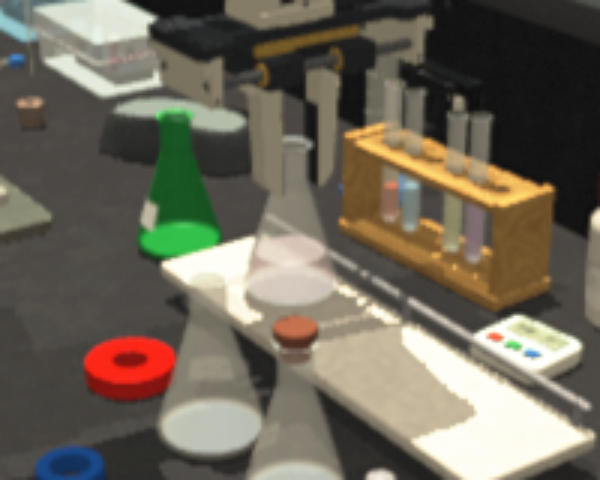

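Call:
arm_command(rows=[-0.0005,0,-0.001,0,0,0,0,0,-0.001,0,0,0,0,0,0,0,0,0])

```text
t: 7.68
position: [0.6588, -0.0171, 0.1156]
tcp_rot: [[0.001, 1.0, 0.001], [1.0, -0.001, -0.0], [-0.0, 0.001, -1.0]]
force: [-1.3, -1.0, 5.4]
finger_gap: 0.311
gripper_force: 20.0
```

Call:
arm_command(rows=[0,0,0,0,0,0,0,0,0,0,0,0,0,0,0,0,0,0,0,0,0,0,0,0,0,0,0.02,0,0,0,0,0,0.04,0,0,0,0,0,0.035,0,0,0,-0.0305,-0.022,0,0,0,0,-0.0305,-0.022,0,0,0,0,-0.0305,-0.022,0,0,0,0,-0.0305,-0.022,0,0,0,0,0,0,0,0,0,0,0,0,0,0,0,0], gripper=0.7)

```text
t: 9.3
position: [0.5371, -0.105, 0.2099]
tcp_rot: [[0.002, 1.0, 0.001], [1.0, -0.002, 0.0], [0.0, 0.001, -1.0]]
force: [-0.3, 1.3, -0.1]
finger_gap: 0.699
gripper_force: 0.0
```

Call:
arm_command(rows=[-0.0015,-0.0015,-0.04,0,0,0,0,0,-0.04,0,0,0,0,0,-0.03,0,0,0,0,0,-0.0145,0,0,0,0,0,0,0,0,0])

```text
t: 9.93
position: [0.5351, -0.106, 0.0844]
tcp_rot: [[0.001, 1.0, -0.002], [1.0, -0.001, 0.001], [0.001, -0.002, -1.0]]
force: [-0.7, 0.5, 0.4]
finger_gap: 0.699
gripper_force: 0.0
```

Call:
arm_command(rows=[0,0,0,0,0,0,0,0,0,0,0,0,0,0,0,0,0,0,0,0,0,0,0,0,0,0,0,0,0,0,0,0,0,0,0,0,0,0,0,0,0,0,0,0,0,0,0,0], gripper=0)

```text
t: 10.92
position: [0.5352, -0.1067, 0.0855]
tcp_rot: [[0.001, 1.0, 0.0], [1.0, -0.001, -0.0], [-0.0, 0.0, -1.0]]
force: [-0.8, 0.2, 5.5]
finger_gap: 0.307
gripper_force: 20.0
```

Call:
arm_command(rows=[0,0,0.02,0,0,0,0,0,0.035,0,0,0,0,0,0.03,0,0,0,0.018,0.002,0,0,0,0,0.029,0.002,0,0,0,0,0.029,0.002,0,0,0,0,0.029,0.002,0,0,0,0,0.018,0.0015,0,0,0,0,0,0,0,0,0,0,0,0,-0.02,0,0,0,0,0,-0.02,0,0,0,0,0,-0.01,0,0,0,0,0,0,0,0,0,0,0,0,0,0,0])

```text
t: 12.68
position: [0.6584, -0.0972, 0.121]
tcp_rot: [[0.001, 1.0, 0.001], [1.0, -0.001, -0.0], [-0.0, 0.001, -1.0]]
force: [-0.1, 0.3, -0.5]
finger_gap: 0.309
gripper_force: 20.0
```

Run:
```python
from h import *
q=vision.get_image("side"); cv2.imwrite("pics/s4.png",cv2.resize(q["color"][100:280,230:430],None,fx=3,fy=3))
p=vision.get_image("top");cv2.imwrite("pics/t4.png",p["color"])
s=readout.observe();print(s["position"],s["force"])
for c,L in rings(p,z=.0075).items(): print(c,[l[4] for l in L][:2])
```

```text
[ 0.65853124 -0.09722588  0.12118334] [-0.30072864 -0.08435052 -1.47334615]
red [[0.5453, -0.2105], [0.547, -0.0148]]
yellow [[0.4339, -0.2979]]
green [[0.4483, -0.1987], [0.6674, 0.1636]]
blue [[0.8017, -0.325], [0.8721, 0.1574]]
```

View pics/s4.png

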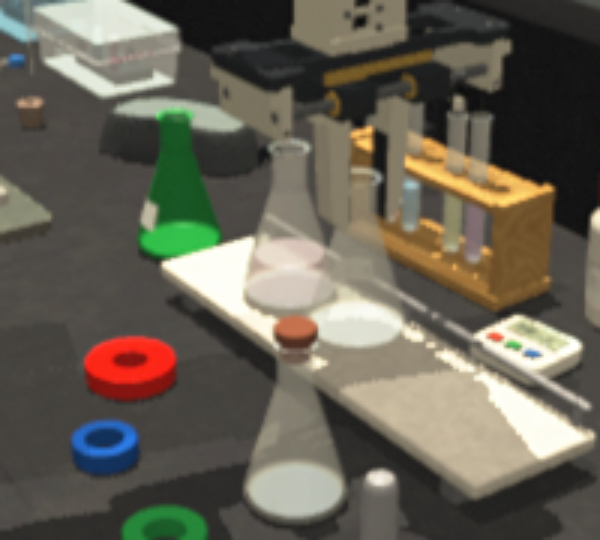

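Call:
arm_command(rows=[0,0,-0.003,0,0,0,0,0,-0.0025,0,0,0,0,0,0,0,0,0])

```text
t: 13.15
position: [0.6583, -0.0972, 0.1156]
tcp_rot: [[0.001, 1.0, 0.001], [1.0, -0.001, -0.0], [-0.0, 0.001, -1.0]]
force: [-1.2, 0.7, 4.6]
finger_gap: 0.305
gripper_force: 20.0
```

Call:
arm_command(rows=[0,0,0,0,0,0,0,0,0,0,0,0,0,0,0,0,0,0,0,0,0,0,0,0,0,0,0.02,0,0,0,0,0,0.04,0,0,0,0,0,0.035,0,0,0,-0.03,-0.0252,0,0,0,0,-0.03,-0.0252,0,0,0,0,-0.03,-0.0252,0,0,0,0,-0.0295,-0.0252,0,0,0,0,0,0,0,0,0,0,0,0,0,0,0,0], gripper=0.7)

```text
t: 14.78
position: [0.539, -0.1977, 0.2099]
tcp_rot: [[0.002, 1.0, 0.001], [1.0, -0.002, 0.0], [0.0, 0.001, -1.0]]
force: [-0.6, -0.7, -0.5]
finger_gap: 0.697
gripper_force: 0.0
```

Call:
arm_command(rows=[0,0,-0.04,0,0,0,0,0,-0.04,0,0,0,0,0,-0.035,0,0,0,0,0,-0.015,0,0,0,0,0,0,0,0,0])

```text
t: 15.4
position: [0.5387, -0.1971, 0.0789]
tcp_rot: [[0.0, 1.0, -0.001], [1.0, -0.0, 0.001], [0.001, -0.001, -1.0]]
force: [-1.2, 0.9, 0.7]
finger_gap: 0.696
gripper_force: 0.0
```

Call:
arm_command(rows=[0,0,0,0,0,0,0,0,0,0,0,0,0,0,0,0,0,0,0,0,0,0,0,0,0,0,0,0,0,0,0,0,0,0,0,0,0,0,0,0,0,0,0,0,0,0,0,0], gripper=0)

```text
t: 16.4
position: [0.5388, -0.198, 0.08]
tcp_rot: [[0.001, 1.0, 0.001], [1.0, -0.001, -0.0], [-0.0, 0.001, -1.0]]
force: [-0.8, 0.4, 4.8]
finger_gap: 0.274
gripper_force: 20.0
```

Call:
arm_command(rows=[0,0,0.02,0,0,0,0,0,0.035,0,0,0,0,0,0.03,0,0,0,0.018,0.003,0,0,0,0,0.028,0.0065,0,0,0,0,0.028,0.0065,0,0,0,0,0.028,0.006,0,0,0,0,0.0167,0.003,0,0,0,0,0,0,0,0,0,0,0,0,-0.02,0,0,0,0,0,-0.02,0,0,0,0,0,-0.01,0,0,0,0,0,0,0,0,0,0,0,0,0,0,0])

```text
t: 18.15
position: [0.6575, -0.1732, 0.1155]
tcp_rot: [[0.001, 1.0, 0.001], [1.0, -0.001, -0.001], [-0.001, 0.001, -1.0]]
force: [-0.3, 1.0, -0.6]
finger_gap: 0.276
gripper_force: 20.0
```

Run:
```python
from h import *
q=vision.get_image("side"); cv2.imwrite("pics/s5.png",cv2.resize(q["color"][120:300,240:440],None,fx=3,fy=3))
s=readout.observe();print(s["position"],s["force"])
```

```text
[ 0.65767674 -0.17319186  0.1157294 ] [-0.06560962 -0.35713224 -1.34971209]
```

View pics/s5.png

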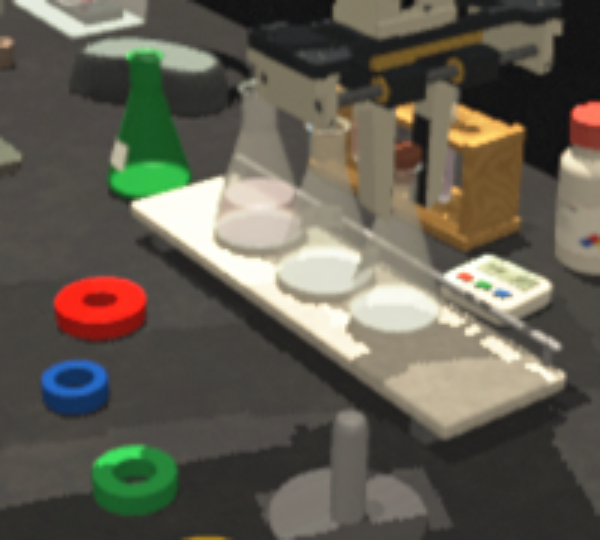

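Call:
arm_command(rows=[0,0,-0.003,0,0,0,0,0,-0.0025,0,0,0,0,0,0,0,0,0])

```text
t: 18.58
position: [0.6576, -0.173, 0.1101]
tcp_rot: [[0.001, 1.0, 0.001], [1.0, -0.001, -0.001], [-0.001, 0.001, -1.0]]
force: [-0.6, 0.6, 3.3]
finger_gap: 0.279
gripper_force: 20.0
```

Call:
arm_command(rows=[0,0,0,0,0,0,0,0,0,0,0,0,0,0,0,0,0,0,0,0,0,0,0,0,0,0,0.02,0,0,0,0,0,0.04,0,0,0,0,0,0.035,0,0,0,-0.043,0.055,0,0,0,0,-0.043,0.055,0,0,0,0,-0.043,0.055,0,0,0,0,0,0,0,0,0,0], gripper=0.9)

```text
t: 19.95
position: [0.5387, -0.0217, 0.2044]
tcp_rot: [[-0.002, 1.0, -0.002], [1.0, 0.002, 0.001], [0.001, -0.002, -1.0]]
force: [0.3, -0.2, -0.6]
finger_gap: 0.898
gripper_force: 0.0
```

Run:
```python
from h import *
s=readout.observe();print(s["t"],s["position"])
p=vision.get_image("top");q=vision.get_image("side")
a,b=rings(p,z=.0075),rings(q,z=.0075)
for c in a: print(c,[l[4] for l in a[c]][:2],[l[4] for l in b[c]][:2])
cv2.imwrite("pics/t6.png",cv2.resize(p["color"][100:290,220:440],None,fx=3,fy=3,interpolation=cv2.INTER_CUBIC))
```

```text
19.95 [ 0.5387429  -0.02171105  0.20442633]
red [[0.6821, -0.1847], [0.9198, -0.1407]] [[0.524, -0.0102], [0.8554, 0.066]]
yellow [[0.4339, -0.2979]] [[0.4312, -0.2952], [2.3868, 0.5277]]
green [[0.4483, -0.1987], [0.676, 0.1733]] [[0.4444, -0.1976], [0.7111, 0.2651]]
blue [[0.4664, -0.0911], [0.8021, -0.3239]] [[0.462, -0.0897], [0.9742, -0.13]]
```

View pics/t6.png

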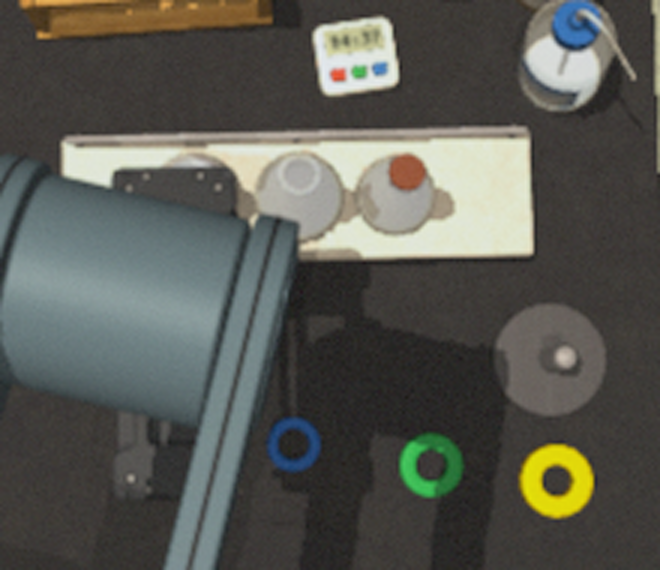

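Call:
arm_command(rows=[-0.0015,-0.001,-0.05,0,0,0,0,0,-0.05,0,0,0,0,0,-0.05,0,0,0,0,0,-0.035,0,0,0,0,0,-0.01,0,0,0,0,0,0,0,0,0,0,0,0,0,0,0], gripper=0.95)

```text
t: 20.92
position: [0.5415, -0.0268, 0.0105]
tcp_rot: [[0.001, 1.0, 0.002], [1.0, -0.001, -0.001], [-0.001, 0.002, -1.0]]
force: [-0.5, -0.3, -0.3]
finger_gap: 0.951
gripper_force: 0.3
```

Call:
arm_command(rows=[0,0,0.03,0,0,0,-0.0075,0.009,0,0,0,0,-0.007,0.009,0,0,0,0,0,0,0,0,0,0])

```text
t: 21.42
position: [0.5243, -0.007, 0.0387]
tcp_rot: [[0.0, 1.0, -0.002], [1.0, -0.0, 0.0], [0.0, -0.002, -1.0]]
force: [-0.8, 0.5, 0.1]
finger_gap: 0.949
gripper_force: 0.0
```

Run:
```python
from h import *
q=vision.get_image("side");s=readout.observe();print(s["t"],s["position"])
print(rings(q,z=.0075)["red"][:2]);cv2.imwrite("pics/s7.png",cv2.resize(q["color"][140:300,200:400],None,fx=3,fy=3))
```

```text
21.475 [ 0.52490343 -0.00743213  0.0387269 ]
[(273.0, 222.5, 21.0, 30.0, [0.524, -0.0102]), (373.0, 174.0, 8.0, 12.0, [0.8554, 0.066])]
```

View pics/s7.png

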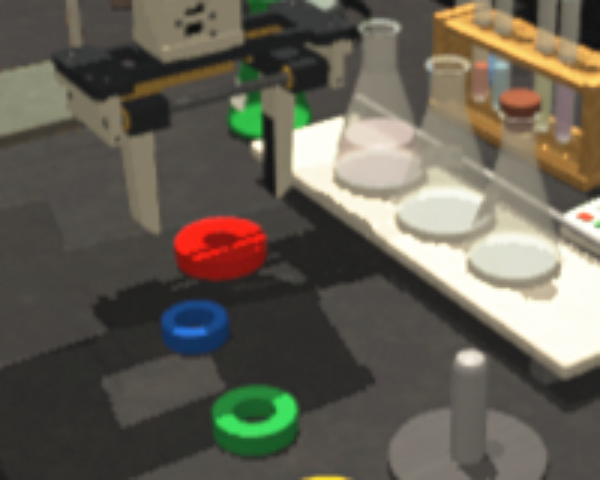

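Call:
arm_command(rows=[0.001,-0.001,-0.02,0,0,0,0,0,-0.012,0,0,0,0,0,-0.0035,0,0,0,0,0,0,0,0,0])

```text
t: 21.98
position: [0.5267, -0.0092, 0.0034]
tcp_rot: [[0.001, 1.0, -0.001], [1.0, -0.001, 0.0], [0.0, -0.001, -1.0]]
force: [0.3, -0.4, -0.7]
finger_gap: 0.948
gripper_force: 0.0
```

Call:
arm_command(rows=[0,0,0,0,0,0,0,0,0,0,0,0,0,0,0,0,0,0,0,0,0,0,0,0,0,0,0,0,0,0,0,0,0,0,0,0], gripper=0, newtons=30)

```text
t: 22.72
position: [0.5269, -0.0092, 0.004]
tcp_rot: [[0.001, 1.0, 0.0], [1.0, -0.001, -0.0], [-0.0, 0.0, -1.0]]
force: [0.0, -0.5, 4.9]
finger_gap: 0.682
gripper_force: 30.0
```

Call:
arm_command(rows=[0,0,0.03,0,0,0,0,0,0.03,0,0,0,0,-0.02,0.03,0,0,0,0,-0.045,0,0,0,0,0,-0.05,0,0,0,0,0,-0.05,0,0,0,0,0,-0.05,0,0,0,0,0,-0.045,0,0,0,0,0,-0.0268,0,0,0,0,0,0,0,0,0,0,0,0,0,0,0,0,0,0,0,0,0,0])

```text
t: 24.22
position: [0.5268, -0.2942, 0.0935]
tcp_rot: [[-0.0, 1.0, -0.001], [1.0, 0.0, 0.001], [0.001, -0.001, -1.0]]
force: [-0.3, 1.0, -2.2]
finger_gap: 0.684
gripper_force: 30.0
```

Run:
```python
from h import *
p=vision.get_image("top");q=vision.get_image("side");s=readout.observe();print(s["t"],s["position"],s["finger_gap"])
a,b=rings(p,z=.0075),rings(q,z=.1)
print([l for l in b["red"]],a["red"])
for c in a: print(c,[l[4] for l in a[c]][:2])
A=q["color"][190:340,280:430];B=p["color"][170:320,340:490]
cv2.imwrite("pics/s8.png",cv2.resize(np.hstack([A,B]),None,fx=2.6,fy=2.6,interpolation=cv2.INTER_CUBIC))
```

```text
24.325 [ 0.52693451 -0.29460637  0.09375599] 0.6807953963191126
[(360.0, 247.0, 28.0, 32.0, [0.5265, -0.3014]), (441.0, 161.0, 16.0, 22.0, [0.8908, -0.1226]), (211.4, 93.8, 17.8, 14.6, [0.6897, 0.7019])] [(399.7, 214.5, 7.2, 18.9, [0.5419, -0.2886]), (355.0, 157.0, 9.9, 9.9, [0.6821, -0.1847]), (335.0, 61.5, 23.0, 20.0, [0.9198, -0.1407])]
red [[0.5419, -0.2886], [0.6821, -0.1847]]
yellow [[0.4142, -0.3]]
green [[0.4478, -0.1996], [0.6674, 0.1636]]
blue [[0.4652, -0.0911], [0.8021, -0.3239]]
```

View pics/s8.png

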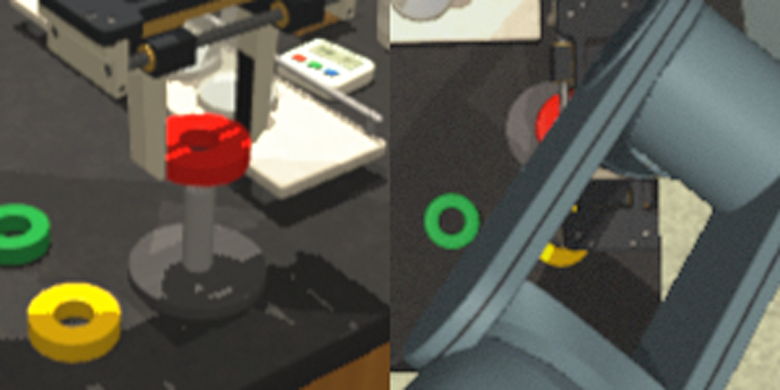

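Run:
```python
from h import *
q=vision.get_image("side")
I=q["color"].astype(int); sub=I[225:270,340:382]
red=((sub[:,:,2]>110)&(sub[:,:,1]<80)&(sub[:,:,0]<80))
for r in range(0,45): print(r+225,"".join("#" if x else "." for x in red[r]))
P=np.array([.5252,-.2954])
print(pix(q,[*P,.076]),pix(q,[*P,.1047]))
for R in(.0125,.032):
    c=[pix(q,[P[0]+R*np.cos(t),P[1]+R*np.sin(t),.1047]) for t in np.linspace(0,6.28,60)]; c=np.array(c);print(R,c.min(0),c.max(0))
```

```text
225 ..........................................
226 ..........................................
227 ..........................................
228 ..........................................
229 ..........................................
230 ..........................................
231 ..........................................
232 ..........................................
233 ..........................................
234 .............###..#####...................
235 .....#####################................
236 ....##########################............
237 ....############################..........
238 ....#############################.........
239 ....##############################........
240 ....###############################.......
241 ....################################......
242 ....#################################.....
243 ....#################################.....
244 ....#################################.....
245 ....################################......
246 ....##########.....#################......
247 ....###########.....################......
248 ....###########
[... 495 characters left out ...]
..
259 .....########################.............
260 ........###################...............
261 ............###########...................
262 ..........................................
263 ..........................................
264 ..........................................
265 ..........................................
266 ..........................................
267 ..........................................
268 ..........................................
269 ..........................................
[356.62054199 258.15841784] [357.122033   243.03423578]
0.0125 [349.24430001 238.88434724] [365.02248277 247.30254056]
0.032 [336.95569563 232.63864688] [377.37256816 254.21354117]
```

Call:
arm_command(rows=[0.0005,-0.001,-0.005,0,0,0,0,0,-0.005,0,0,0,0,0,-0.004,0,0,0,0,0,-0.004,0,0,0,0,0,-0.003,0,0,0,0,0,0,0,0,0])

```text
t: 25.12
position: [0.5271, -0.2968, 0.0723]
tcp_rot: [[0.001, 1.0, -0.001], [1.0, -0.001, 0.0], [0.0, -0.001, -1.0]]
force: [0.0, -0.4, -2.3]
finger_gap: 0.681
gripper_force: 30.0
```

Call:
arm_command(rows=[0,0,-0.005,0,0,0,0,0,-0.005,0,0,0,0,0,-0.005,0,0,0,0,0,0,0,0,0])

```text
t: 25.62
position: [0.5269, -0.2966, 0.057]
tcp_rot: [[0.001, 1.0, -0.001], [1.0, -0.001, 0.001], [0.001, -0.001, -1.0]]
force: [-0.1, 0.4, -2.3]
finger_gap: 0.681
gripper_force: 30.0
```

Call:
arm_command(rows=[0,0,-0.015,0,0,0,0,0,-0.015,0,0,0,0,0,-0.008,0,0,0,0,0,-0.003,0,0,0,0,0,0,0,0,0])

```text
t: 26.25
position: [0.5272, -0.297, 0.0164]
tcp_rot: [[0.001, 1.0, -0.0], [1.0, -0.001, 0.0], [0.0, -0.0, -1.0]]
force: [-0.4, -0.3, -3.4]
finger_gap: 0.681
gripper_force: 30.0
```

Call:
arm_command(rows=[0,0,-0.0015,0,0,0,0,0,0,0,0,0])

```text
t: 26.5
position: [0.5274, -0.2971, 0.0154]
tcp_rot: [[0.001, 1.0, 0.0], [1.0, -0.001, -0.0], [-0.0, 0.0, -1.0]]
force: [0.6, 0.0, -2.1]
finger_gap: 0.684
gripper_force: 30.0
```

Call:
arm_command(rows=[0,0,0,0,0,0,0,0,0,0,0,0,0,0,0,0,0,0,0,0,0,0,0,0,0,0,0.03,0,0,0,0,0,0.03,0,0,0,0,0,0.03,0,0,0,-0.0315,0,0,0,0,0,-0.0315,0,0,0,0,0,-0.0315,0,0,0,0,0,0,0,0,0,0,0,0,0,0,0,0,0], gripper=0.9)

```text
t: 28.0
position: [0.4337, -0.2974, 0.1056]
tcp_rot: [[0.002, 1.0, 0.001], [1.0, -0.002, -0.001], [-0.001, 0.001, -1.0]]
force: [0.1, -0.1, 0.2]
finger_gap: 0.901
gripper_force: 0.0
```

Run:
```python
from h import *
q=vision.get_image("side");s=readout.observe();print(s["t"],s["position"],s["finger_gap"])
b=rings(q,z=.0075)
for c in b: print(c,b[c][:2])
print(rings(q,z=.0175)["red"][0])
```

```text
28.05 [ 0.43385172 -0.29737692  0.10544335] 0.9024522358148053
red [(356.0, 288.5, 29.0, 38.0, [0.5322, -0.2876]), (373.4, 172.7, 12.1, 7.2, [0.8614, 0.0718])]
yellow [(308.0, 314.0, 30.0, 34.0, [0.4299, -0.2973]), (561.5, 67.5, 22.4, 5.5, [2.3869, 0.5302])]
green [(284.5, 280.0, 22.0, 27.0, [0.4437, -0.1989])]
blue [(262.0, 248.5, 17.0, 16.0, [0.458, -0.087]), (464.2, 190.4, 19.6, 14.5, [0.9742, -0.13])]
(356.0, 288.5, 29.0, 38.0, [0.5241, -0.2979])
```

Red home. Now yellow.

Call:
arm_command(rows=[-0.001,0,-0.04,0,0,0,0,0,-0.04,0,0,0,0,0,-0.018,0,0,0,0,0,-0.004,0,0,0,0,0,0,0,0,0])

```text
t: 28.68
position: [0.4318, -0.2962, 0.0039]
tcp_rot: [[-0.0, 1.0, -0.002], [1.0, 0.0, 0.001], [0.001, -0.002, -1.0]]
force: [-7.5, 3.5, 13.8]
finger_gap: 0.897
gripper_force: 7.2
```

Call:
arm_command(rows=[0,0,0,0,0,0,0,0,0,0,0,0,0,0,0,0,0,0,0,0,0,0,0,0,0,0,0,0,0,0,0,0,0,0,0,0], gripper=0)

```text
t: 29.42
position: [0.4315, -0.2968, 0.0029]
tcp_rot: [[0.001, 1.0, -0.001], [1.0, -0.001, 0.0], [0.0, -0.001, -1.0]]
force: [0.0, -0.6, -2.1]
finger_gap: 0.6
gripper_force: 29.8
```

Call:
arm_command(rows=[0,0,0.03,0,0,0,0,0,0.03,0,0,0,0,0,0.03,0,0,0,0.02,0,0,0,0,0,0.03,0,0,0,0,0,0.03,0,0,0,0,0,0.0155,0,0,0,0,0,0,0,0,0,0,0,0,0,0,0,0,0,0,0,0,0,0,0])

```text
t: 30.68
position: [0.5263, -0.2969, 0.0931]
tcp_rot: [[0.002, 1.0, -0.001], [1.0, -0.002, 0.0], [0.0, -0.001, -1.0]]
force: [0.0, -0.1, -1.0]
finger_gap: 0.599
gripper_force: 29.8
```

```bash
cat >> h.py <<'E'
def held(col,R,P=(.5252,-.2954)):
    """side view: silhouette of held ring vs one centred on post; TCP 4mm above underside"""
    q=vision.get_image("side");s=readout.observe();zt=s["position"][2]-.004
    h=cv2.cvtColor(q["color"],cv2.COLOR_BGR2HSV);m=np.zeros(h.shape[:2],np.uint8)
    for a,b in HS[col]: m|=cv2.inRange(h,(a,130,60),(b,255,255))
    n,l,st,_=cv2.connectedComponentsWithStats(m); 
    u0,v0=pix(q,[*P,zt+.0075]); 
    for st_ in st[1:]:
        x,y,w,hh,a=st_
        if a>80 and abs(x+w/2-u0)<40 and abs(y+hh/2-v0)<40: print("obs rect",x,y,x+w,y+hh)
    c=np.array([pix(q,[P[0]+R*np.cos(t),P[1]+R*np.sin(t),z]) for t in np.linspace(0,6.28,90) for z in(zt,zt+.015)]);print("expect",c.min(0)+.5,c.max(0)+.5)
    print(s["t"],s["position"],s["force"],s["finger_gap"])
    return q
E
python3 - <<'E'
from h import *
q=held("yellow",.0285)
cv2.imwrite("pics/s9.png",cv2.resize(q["color"][190:340,240:430],None,fx=3,fy=3,interpolation=cv2.INTER_CUBIC))
E
```

```text
obs rect 347 235 375 260
expect [339.54226849 234.48312575] [375.65135746 261.84658181]
30.725 [ 0.52644614 -0.29702484  0.09323425] [-0.36890736 -0.90313098 -1.909884  ] 0.5999739443497725
```

View pics/s9.png

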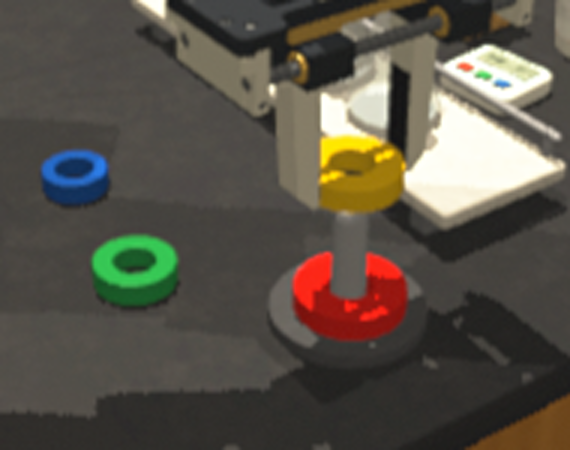

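Call:
arm_command(rows=[0.0005,0,-0.005,0,0,0,0,0,-0.005,0,0,0,0,0,-0.004,0,0,0,0,0,-0.004,0,0,0,0,0,-0.003,0,0,0,0,0,0,0,0,0])

```text
t: 31.48
position: [0.5276, -0.2968, 0.0718]
tcp_rot: [[0.001, 1.0, -0.0], [1.0, -0.001, 0.0], [0.0, -0.0, -1.0]]
force: [0.1, 0.8, -1.8]
finger_gap: 0.596
gripper_force: 29.8
```

Call:
arm_command(rows=[0,0,-0.01,0,0,0,0,0,-0.012,0,0,0,0,0,-0.012,0,0,0,0,0,-0.006,0,0,0,0,0,-0.002,0,0,0,0,0,-0.001,0,0,0,0,0,0,0,0,0])

```text
t: 32.35
position: [0.5279, -0.2971, 0.0295]
tcp_rot: [[0.001, 1.0, 0.0], [1.0, -0.001, -0.0], [-0.0, 0.0, -1.0]]
force: [0.3, 0.0, -1.6]
finger_gap: 0.596
gripper_force: 29.8
```

Call:
arm_command(rows=[0,0,0,0,0,0,0,0,0,0,0,0,0,0,0,0,0,0,0,0,0,0,0,0,0,0,0.03,0,0,0,0,0,0.03,0,0,0,0,0,0.03,0,0,0,-0.0265,0.0325,0,0,0,0,-0.0265,0.0325,0,0,0,0,-0.0265,0.033,0,0,0,0,0,0,0,0,0,0,0,0,0,0,0,0], gripper=0.8)

```text
t: 33.85
position: [0.4491, -0.1996, 0.1197]
tcp_rot: [[0.001, 1.0, 0.002], [1.0, -0.001, -0.001], [-0.001, 0.002, -1.0]]
force: [0.7, 0.8, 0.1]
finger_gap: 0.8
gripper_force: 0.0
```

Run:
```python
from h import *
p=vision.get_image("top");q=vision.get_image("side");s=readout.observe();print(s["t"],s["position"],s["finger_gap"])
a,b=rings(p,z=.0075),rings(q,z=.0075)
for c in b: print(c,[l[4] for l in a[c]][:2],b[c][:2])
print(rings(q,z=.0325)["yellow"][0])
```

```text
33.95 [ 0.44923211 -0.20004307  0.11943908] 0.7967849563138114
red [[0.6821, -0.1847], [0.9198, -0.1407]] [(355.9, 291.8, 38.2, 22.6, [0.5267, -0.2946]), (373.0, 174.0, 8.0, 12.0, [0.8554, 0.066])]
yellow [[0.5309, -0.3045]] [(357.2, 280.8, 24.8, 34.0, [0.5472, -0.2714]), (619.2, 77.9, 29.4, 8.0, [2.4005, 0.2622])]
green [[0.6674, 0.1636]] [(284.5, 280.0, 22.0, 27.0, [0.4437, -0.1989]), (289.0, 181.2, 6.4, 24.0, [0.6558, 0.1489])]
blue [[0.4664, -0.0911], [0.8021, -0.3239]] [(264.5, 248.5, 17.0, 21.0, [0.462, -0.0897]), (464.2, 190.4, 19.6, 14.5, [0.9742, -0.13])]
(357.2, 280.8, 24.8, 34.0, [0.526, -0.298])
```

Call:
arm_command(rows=[-0.002,0.0005,-0.045,0,0,0,0,0,-0.045,0,0,0,0,0,-0.02,0,0,0,0,0,-0.0055,0,0,0,0,0,0,0,0,0])

```text
t: 34.58
position: [0.4468, -0.1991, 0.0037]
tcp_rot: [[0.002, 1.0, 0.0], [1.0, -0.002, -0.0], [-0.0, 0.0, -1.0]]
force: [-0.2, 0.4, -0.1]
finger_gap: 0.799
gripper_force: 0.0
```

Call:
arm_command(rows=[0,0,0,0,0,0,0,0,0,0,0,0,0,0,0,0,0,0,0,0,0,0,0,0,0,0,0,0,0,0,0,0,0,0,0,0], gripper=0)

```text
t: 35.33
position: [0.4466, -0.1987, 0.0043]
tcp_rot: [[0.001, 1.0, 0.001], [1.0, -0.001, -0.001], [-0.001, 0.001, -1.0]]
force: [-1.1, 0.3, 6.3]
finger_gap: 0.532
gripper_force: 30.0
```

Call:
arm_command(rows=[0,0,0.03,0,0,0,0,0,0.03,0,0,0,0,0,0.03,0,0,0,0.0115,-0.0143,0,0,0,0,0.02,-0.0245,0,0,0,0,0.02,-0.0245,0,0,0,0,0.02,-0.0245,0,0,0,0,0.0095,-0.0105,0,0,0,0,0,0,0,0,0,0,0,0,0,0,0,0,0,0,0,0,0,0])

```text
t: 36.7
position: [0.5267, -0.2958, 0.0937]
tcp_rot: [[0.001, 1.0, -0.001], [1.0, -0.001, 0.001], [0.001, -0.001, -1.0]]
force: [-0.1, 0.2, -0.6]
finger_gap: 0.532
gripper_force: 30.0
```

Run:
```python
from h import *
held("green",.025)
```

```text
obs rect 348 237 373 259
expect [341.73286971 235.30219696] [373.44340634 260.27250535]
36.75 [ 0.52682205 -0.29591527  0.09378892] [-0.45461803  0.10393196 -1.63163255] 0.531376135001767
```

Call:
arm_command(rows=[0.0005,-0.0005,-0.005,0,0,0,0,0,-0.005,0,0,0,0,0,-0.004,0,0,0,0,0,-0.004,0,0,0,0,0,-0.003,0,0,0,0,0,0,0,0,0])

```text
t: 37.5
position: [0.5276, -0.2971, 0.0723]
tcp_rot: [[0.001, 1.0, -0.001], [1.0, -0.001, 0.0], [0.0, -0.001, -1.0]]
force: [-0.6, 0.6, -2.2]
finger_gap: 0.53
gripper_force: 30.0
```

Call:
arm_command(rows=[0,0,-0.01,0,0,0,0,0,-0.01,0,0,0,0,0,-0.005,0,0,0,0,0,-0.002,0,0,0,0,0,-0.001,0,0,0,0,0,0,0,0,0])

```text
t: 38.25
position: [0.5279, -0.2974, 0.0448]
tcp_rot: [[0.001, 1.0, 0.0], [1.0, -0.001, -0.0], [-0.0, 0.0, -1.0]]
force: [-0.1, -0.2, -2.0]
finger_gap: 0.532
gripper_force: 30.0
```

Call:
arm_command(rows=[0,0,0,0,0,0,0,0,0,0,0,0,0,0,0,0,0,0,0,0,0,0,0,0,0,0,0.03,0,0,0,0,0,0.03,0,0,0,0,0,0.02,0,0,0,-0.0127,0.0413,0,0,0,0,-0.0127,0.0413,0,0,0,0,-0.0127,0.0413,0,0,0,0,-0.0127,0.0413,0,0,0,0,-0.0127,0.0413,0,0,0,0,0,0,0,0,0,0,0,0,0,0,0,0], gripper=0.75)

```text
t: 40.0
position: [0.4649, -0.0912, 0.1251]
tcp_rot: [[0.001, 1.0, 0.001], [1.0, -0.001, -0.001], [-0.001, 0.001, -1.0]]
force: [-0.1, -0.7, 0.3]
finger_gap: 0.749
gripper_force: 0.0
```

Run:
```python
from h import *
q=vision.get_image("side");s=readout.observe();print(s["t"],s["position"],s["finger_gap"])
b=rings(q,z=.0075)
print(b["blue"][:2], rings(q,z=.0475)["green"][:2])
```

```text
40.05 [ 0.46495084 -0.09159089  0.12494481] 0.752733651500044
[(264.5, 248.5, 17.0, 21.0, [0.462, -0.0897]), (464.2, 190.4, 19.6, 14.5, [0.9742, -0.13])] [(357.0, 273.0, 22.0, 30.0, [0.5259, -0.2969]), (295.5, 167.0, 34.0, 15.0, [0.6681, 0.1359])]
```

Call:
arm_command(rows=[-0.0005,0.0005,-0.045,0,0,0,0,0,-0.045,0,0,0,0,0,-0.025,0,0,0,0,0,-0.0065,0,0,0,0,0,0,0,0,0])

```text
t: 40.67
position: [0.4642, -0.091, 0.0032]
tcp_rot: [[0.002, 1.0, 0.0], [1.0, -0.002, -0.0], [-0.0, 0.0, -1.0]]
force: [0.4, 0.6, 0.2]
finger_gap: 0.749
gripper_force: 0.0
```

Call:
arm_command(rows=[0,0,0,0,0,0,0,0,0,0,0,0,0,0,0,0,0,0,0,0,0,0,0,0,0,0,0,0,0,0,0,0,0,0,0,0,0,0,0,0,0,0], gripper=0)

```text
t: 41.55
position: [0.4642, -0.0904, 0.0037]
tcp_rot: [[0.001, 1.0, 0.001], [1.0, -0.001, -0.0], [-0.0, 0.001, -1.0]]
force: [-0.5, 0.0, 6.4]
finger_gap: 0.455
gripper_force: 30.0
```

Call:
arm_command(rows=[0,0,0.03,0,0,0,0,0,0.03,0,0,0,0,0,0.03,0,0,0,0.006,-0.0198,0,0,0,0,0.012,-0.039,0,0,0,0,0.012,-0.039,0,0,0,0,0.012,-0.039,0,0,0,0,0.012,-0.039,0,0,0,0,0.0095,-0.031,0,0,0,0,0,0,0,0,0,0,0,0,0,0,0,0,0,0,0,0,0,0])

```text
t: 43.05
position: [0.5267, -0.296, 0.0925]
tcp_rot: [[0.001, 1.0, -0.001], [1.0, -0.001, 0.001], [0.001, -0.001, -1.0]]
force: [0.3, 0.4, -1.0]
finger_gap: 0.456
gripper_force: 30.0
```

Run:
```python
from h import *
held("blue",.0215)
```

```text
obs rect 350 238 371 258
expect [343.91000471 236.94808315] [371.19617181 259.54301543]
43.1 [ 0.52687567 -0.29607071  0.09278728] [ 0.56925013 -0.61446149 -0.64753085] 0.45270628702689325
```

Aligned as before; lower onto the tip.

Call:
arm_command(rows=[0.0005,-0.0005,-0.005,0,0,0,0,0,-0.005,0,0,0,0,0,-0.004,0,0,0,0,0,-0.004,0,0,0,0,0,-0.003,0,0,0,0,0,0,0,0,0])

```text
t: 43.85
position: [0.5276, -0.2975, 0.0718]
tcp_rot: [[0.001, 1.0, -0.0], [1.0, -0.001, 0.0], [0.0, -0.0, -1.0]]
force: [0.2, 0.1, 0.3]
finger_gap: 0.455
gripper_force: 30.0
```

Call:
arm_command(rows=[0,0,-0.005,0,0,0,0,0,-0.004,0,0,0,0,0,-0.002,0,0,0,0,0,0,0,0,0])

```text
t: 44.35
position: [0.5276, -0.2974, 0.0609]
tcp_rot: [[0.001, 1.0, -0.0], [1.0, -0.001, 0.0], [0.0, -0.0, -1.0]]
force: [0.6, -0.6, -1.4]
finger_gap: 0.453
gripper_force: 30.0
```

Call:
arm_command(rows=[0,0,-0.0015,0,0,0,0,0,0,0,0,0])

```text
t: 44.6
position: [0.5277, -0.2975, 0.0596]
tcp_rot: [[0.001, 1.0, -0.0], [1.0, -0.001, 0.0], [0.0, -0.0, -1.0]]
force: [-0.4, 0.2, -0.9]
finger_gap: 0.453
gripper_force: 30.0
```

Call:
arm_command(rows=[0,0,0,0,0,0,0,0,0,0,0,0,0,0,0,0,0,0,0,0,0,0,0,0,0,0,0.03,0,0,0,0,0,0.04,0,0,0,0,0,0.04,0,0,0,-0.02,0.045,0,0,0,0,-0.03,0.05,0,0,0,0,-0.03,0.05,0,0,0,0,-0.02,0.055,0,0,0,0,-0.01,0.055,0,0,0,0,0,0.055,0,0,0,0,0,0.055,0,0,0,0,0,0,0,0,0,0,0,0,0,0,0,0,0,0,0,0,0,0], gripper=0.7)

```text
t: 46.72
position: [0.418, 0.0661, 0.1697]
tcp_rot: [[0.003, 1.0, 0.0], [1.0, -0.003, -0.0], [-0.0, 0.0, -1.0]]
force: [0.3, -1.0, 0.2]
finger_gap: 0.698
gripper_force: 0.0
```

Run:
```python
from h import *
p=vision.get_image("top");q=vision.get_image("side");s=readout.observe();print(s["t"],s["position"],s["force"])
print(rings(q,z=.0625)["blue"][:1],rings(q,z=.0475)["green"][:1])
A=cv2.resize(q["color"][120:330,250:450],(540,567)[:2],interpolation=cv2.INTER_CUBIC)
B=cv2.resize(p["color"][90:300,220:440],None,fx=1.15,fy=1.15)
o=np.zeros((567,540+B.shape[1],3),np.uint8);o[:,:540]=A;o[:B.shape[0],540:]=B
cv2.imwrite("pics/f.png",o)
```

```text
46.825 [0.41798366 0.06613447 0.16959259] [0.25268078 0.23190692 0.85502717]
[(357.5, 265.0, 20.0, 25.0, [0.5269, -0.2962])] [(357.0, 275.0, 18.0, 30.0, [0.5225, -0.3013])]
```

View pics/f.png

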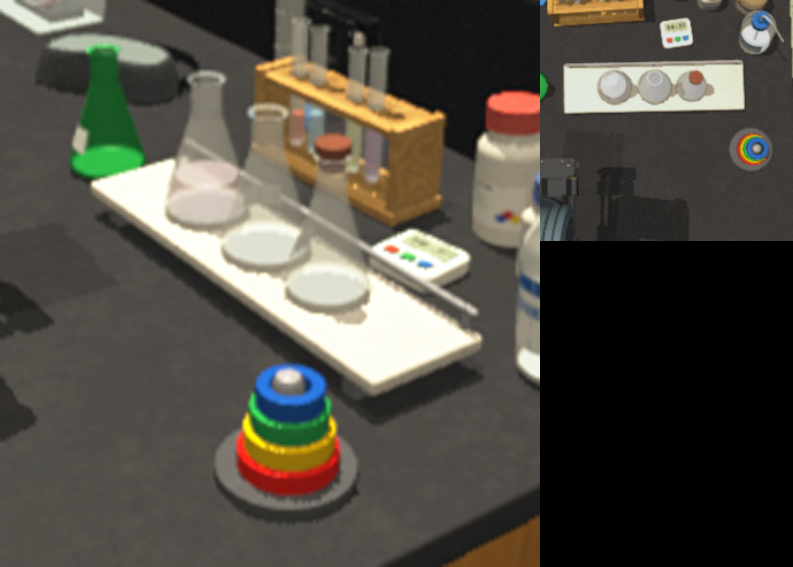

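```bash
python3 -c "
from bench import job
print(job.finish_job())"
```

```text
the job is handed in; nothing more can be done
None
```

The job is handed in: the red, yellow, green and blue rings are home and flat on the post in that order, and the pink, clear and stoppered flasks stand upright in a row along the middle of the shelf with about 8 mm between neighbours; the wash bottle and timer were not touched.

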